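# Lock a hand-printing block in a wedge clamp

### The arm

A 6-joint arm with a two-finger parallel gripper is mounted at the origin on the work surface. World frame = base frame: x ahead of the robot, y to its left, z up, the work surface at z = 0. Lengths are in m, angles in degrees, forces in N, time in s.
With the tool pointing down it reaches from about 0.375 to 0.9 m from the base axis. Payload 3.1 kg.
Tool frame: the origin (TCP) lies between the finger pads; the fingertips stand 22 mm ahead of it and the grasp point (between the pads) lies 3 mm ahead of it (bot.tip_extent is the distance from the TCP to the fingertips, in m); y points along the fingers, z is the direction in which the jaws open and shut, and the axes are right-handed (so a half turn about y gives the same grasp; the last joint's range is limited). The gripper opens to 87 mm and grips with 3 to 60 N. Pads are 19 mm wide; open, the fingers measure 117 mm over their backs; the gripper's body (75 mm by 190 mm) begins 51 mm behind the grasp point.
Start: joints at [63.57, 30.224, 82.088, -0, 67.689, -10.227], TCP at [0.174, 0.6, 0.245] pointing down, gripper open.
Joint ranges: [-176.69, 176.69], [-43.24, 126.21], [12.49, 139.97], [-82, 262], [0, 151.66], [-163.58, 163.58]. Speed limits (degrees/s): [159.86, 159.86, 180, 180, 180, 180].

### API

Orientations are given as a 3x3 rotation matrix whose columns are the frame's x, y, z axes.
In Python, from rig import bot, eyes, models gives the robot as it stands. The module is installed in compiled form; this text tells all that it offers.
- The arm moves only by the tool arm_command, never from a script. Its arguments are lists of equal length, an entry for each row: "translation": the shift along the tool's x, y, z each as a share of 0.08 m, from -1 to 1, a list of three; "rotation": the turn, a rotation vector about the tool's x, y, z each as a share of 60 degrees, from -1 to 1, a list of three; "grip": the closure, from -1 (fully open) to 1 (shut), so that 0 is half open. In form: {"translation": [[x, y, z], ...], "rotation": [[rx, ry, rz], ...], "grip": [grip, ...]}. A call has 1 to 5 rows; each row is the pose to reach, as a shift and turn from the pose commanded when the call began, along the tool's axes at that moment; what a row does not reach only later rows make up. A row lasts 1/10 s, in which the tool goes at most 50 mm and 8.59 degrees, less where a joint would pass 70% of its speed; a pose out of reach is approached as far as the arm can. A call with a number of a shift or a turn outside -1 to 1 is refused whole. A call with a gripper value outside its range is refused whole. The fingers move at their own pace and stop on an object; the grip force is fixed at half the most. Time passes only in rows, so rows that repeat a pose let the fingers close. It gives the time, the measured TCP pose, the force and the opening at its end, in the units of the state.
- bot.read_state(): the state, without advancing time (a new reading comes with each control period).
- eyes.capture(name): name is "scene" or "top" or "wrist"; returns a dict with "image" (384x512x3 uint8, blue, green, red), "mtx" (3x3 intrinsics, pixels), "rvec" (rotation vector, rad) and "tvec" (3), from world to camera coordinates, as OpenCV has them; the wrist camera has in their place "hand_eye" (4x4, takes a point from camera to tool coordinates, whose origin is the TCP and whose axes are the tool frame's). Camera axes: x right, y down, z forward; pixel columns grow to the right and rows downward; lengths in m; the calibration is good to about 2 mm. A picture is of the moment at which its call begins: read the wrist's pose just before it. There is no depth.
- bot.hand_in(): hands the job in, once; it reports no verdict.
Trained networks look in the newest picture that a camera, given by its name, has taken for a name from the list of things; names that differ only in an ending like _2 or _b are one class to them, and where a whole thing is asked for, a point or a joint stands for the part that bears it (a point fixed in the world has none). Each returns a list of dicts, best first, with "conf" (0 to 1); they miss things now and then, are a little off and sometimes report something else, mostly with a low value. They report only what shows in the picture. A call takes as long as a camera call. They do not tell look-alikes from the thing itself.
- models.recognise(camera, thing): "extent" ([left, top, right, bottom] as shares, 0 to 1, of the picture: columns of its width, rows of its height, round what is visible of it).
- models.spot_point(camera, thing): "point" ([column, row] as shares, 0 to 1, of the picture: columns of its width, rows of its height: a listed point, or the origin of a listed thing).
The state is a dict: "time_s": time; "joint_positions": joint angles; "qvel": joint speeds; "tau": joint torques, N m; "position": TCP position; "tcp_rot": TCP orientation; "force": force on the tool from outside, world axes, zero at the start; "moment": the same for the moment, N m; "opening": opening from 0.0 (shut) to 1.0 (fully open).
Only numpy, scipy, OpenCV 4.12 (cv2) and the standard library are available. Lean on these libraries where they do the work, as an engineer would, in place of code of your own. Each camera call takes 0.05 s, during which the arm holds its last target. There are 200 camera calls.

### The job

Lock the printing block tight in the wedge clamp. First set the block down on the clamp's board, handle up, in the corner between the straight fence and the end stop; then take the one tapered wedge out of the rack and drive it, thin end first and lying on the board, into the gap between the block and the slanted cheek until it jams and the block is held hard against the fence. Let go of both, leave the two parallel strips in the rack, and disturb nothing else on the table.

Things in the scene. Friction and masses are not known exactly. Their poses are not given: they have to be found in the camera images.
- clamp: fixed wedge clamp: plywood board 240 x 160, 10 thick, with three walls, tops 46 above the table. Origin at table height, z up, x the driving direction. In its frame (mm): board x -135..105, y -90..70. Fence: face y 40, x 0..100. End stop: face x 75, y -22..40. Slanted cheek: face from (-5,-42.8) to (63,-26.5). Board before the mouth (x under -5) is bare, room to put things down
- block_home (a point): on top of the clamp's board: where the block's origin ends when fully home against fence and end stop, its 80 mm side along the clamp's x; 35, 12, 10 mm in the clamp's frame. Its gap-side face then lies at y = -16
- gap_mouth (a point): on top of the clamp's board, middle of the mouth of the gap, between the cheek's near end and the home block (27 wide there, narrowing towards +x); -5, -29, 10 mm in the clamp's frame. A block short of the fence makes it narrower; the driven wedge shoves the block over
- wedge_home (a point): on top of the clamp's board: about where the wedge's origin ends when jammed, its axes parallel to the clamp's, straight face on the block, slanted face on the cheek; 6, -30, 10 mm in the clamp's frame. The butt then stands 23 out of the mouth. A steady push of 15 to 20 N on the butt locks it (a light touch leaves it loose); friction keeps it jammed
- block: loose wooden printing block, about 0.17 kg: base 80 (x) x 56 (y) x 36 high; centred on it a grip bar 56 (x) x 20 (y) x 38 high, 74 high in all. Origin: centre of its underside, z up. Starts handle up on the table; may go in either way round
- wedge: loose waxed dark wooden wedge (friction 0.3), 40 g, 68 long (x), 36 high (z), used lying as it starts, tapered outline seen from above. Origin: underside, mid-length; x to the thin end. Butt x -34; tip x 34, 16 wide (y -2..14); straight face y 14; other face y -14 over the head (x -34..-16), then slanting to y -2. In the rack only its ends, 4 out, can be gripped; to enter the gap, put it down and take it by the head
- wedge_head (a point): middle of the wedge's parallel head, 28 thick across y, good to pinch; 25 behind the wedge's mid-length, 18 above its underside
- wedge_tip (a point): bottom edge of the wedge's thin end, its middle (x = 34, y = 6, z = 0 mm in the wedge's frame)
- rack: fixed wooden rack 60 (x) x 136 (y): floor 6 thick, four walls 10 thick, tops 40 above the table; three slots 32 wide along x, open at both ends, at y -42, 0, 42. Origin: centre of its underside. Each slot holds one piece on edge, tops 42 above the table: the wedge (thin end to +x) and two parallel strips, in any order
- strip_a: a loose dark wooden packing strip, parallel-sided, 68 long x 16 thick x 36 high, standing on edge in the rack like the wedge; stays in the rack. Size in mm. Origin: centre of its underside
- strip_b: a loose dark wooden packing strip, parallel-sided, 68 long x 24 thick x 36 high, standing on edge in the rack like the wedge; stays in the rack. Size in mm. Origin: centre of its underside
- tape_roll: a roll of clear tape lying flat, 76 outer diameter, 24 high; bystander. Origin: centre of its underside
- scissors: scissors with orange grips, about 175 long, lying flat; bystander. Origin: centre of its underside
- tube: a clear tube standing upright, 60 diameter, 180 high; bystander. Origin: centre of its underside
- glue: a white glue bottle standing upright, 54 diameter, 130 high; bystander. Origin: centre of its underside
- brush: a brush lying flat near the robot; bystander. Origin: centre of its underside
- pot: a white cup standing upright, 70 diameter, 80 high; bystander. Origin: centre of its underside
Things that resemble listed ones, but are neither listed nor needed, are in the scene too. What is shaped like the block but orange is not meant. Leave any green look-alike of the wedge alone.

How it is judged (in metres and radians):
On the way, in this order (a step that is already met when the one before it is completed fails the run):
1. the block stands handle up on the clamp's board, within about a centimetre of the corner, let go (z of block in the frame of clamp between 0.006 and 0.014 m and angle between block's own z axis and vertical below 0.08 rad and x of block in the frame of clamp between 0.02 and 0.045 m and y of block in the frame of clamp between -0.004 and 0.018 m and angle between the x axis of block and the x axis of clamp, either way round below 0.2 rad and contact force between the fingers and block below 0.1 N), for 0.2 s.
2. the wedge lies on the clamp's board with its thin end in the mouth of the gap between block and cheek (z of wedge in the frame of clamp between 0.006 and 0.014 m and angle between wedge's own z axis and vertical below 0.1 rad and x of wedge_tip in the frame of clamp above 0 m and y of wedge_tip in the frame of clamp between -0.042 and -0.008 m and angle between the x axis of wedge and the x axis of clamp, either way round below 0.3 rad), for 0.1 s.
At the end, for the whole second after the job is handed in: Both let go and at rest: block handle up on the board, within 2.5 mm of the fence, 10 mm of the end stop and 0.06 rad of square; wedge flat on the board, square within 0.08 rad, tip 36 to 52 mm past the clamp's origin (jams at 40); wedge, block and clamp still press on one another with over 0.5 N (z of block in the frame of clamp between 0.006 and 0.014 m and angle between block's own z axis and vertical below 0.08 rad and x of block in the frame of clamp between 0.025 and 0.0385 m and y of block in the frame of clamp between 0.0095 and 0.0145 m and angle between the x axis of block and the x axis of clamp, either way round below 0.06 rad and z of wedge in the frame of clamp between 0.006 and 0.014 m and angle between wedge's own z axis and vertical below 0.1 rad and y of wedge_tip in the frame of clamp between -0.042 and -0.008 m and x of wedge_tip in the frame of clamp between 0.036 and 0.052 m and angle between the x axis of wedge and the x axis of clamp, either way round below 0.08 rad and contact force between wedge and block above 0.5 N and contact force between each of wedge, block and clamp above 0.5 N and linear speed of each of wedge, block below 0.02 m/s); the robot touches nothing.
It fails at once if a parallel strip in the rack is moved more than 20 mm (distance of any of strip_a, strip_b from where it was at the start of the episode above 0.02 m).
It fails at once if a bystander on the table is moved more than 30 mm (distance of any of tape_roll, scissors, tube, glue, brush, pot from where it was at the start of the episode above 0.03 m).
It also fails if it takes over 67 s, if anything falls off the work surface, if the arm or the gripper's body presses on something with over 40 N, if the wrist force passes 120 N, or if a joint passes its speed limit or range.

## Working session

There is one attempt and no reset: what is moved stays moved. The work goes in short steps, Python scripts to look and compute and a tool call to move; the robot and the scene stay as the last step left them, time stands still between calls to the robot, and variables do not carry over. Pictures are saved under pics/ and viewed, about 8 in all and at most 12, crops included, and the job is handed in when it is done.

Besides the shell and the picture viewer there is one more tool, called as name(argument=value, ...) on one line, values as JSON. arm_command: Moves the arm, as the interface text tells. Shift numbers are shares of 0.08 m and turn numbers shares of 60 degrees, none past 1 either way. Its arguments: {"type":"object","properties":{"translation":{"type":"array"},"rotation":{"type":"array"},"grip":{"type":"array"}},"required":["translation","rotation","grip"]}

```bash
mkdir -p pics; ls
python3 - <<'E'
from rig import bot,eyes,models
import cv2,numpy as np
s=bot.read_state();print(s['time_s'],s['position'],s['tcp_rot'],s['opening'])
ims=[]
for c in ['scene','top']:
    d=eyes.capture(c);cv2.imwrite(f'pics/{c}0.png',d['image']);np.savez(f'{c}.npz',**d)
    print(c,d['mtx'].tolist(),d['rvec'],d['tvec'])
    for t in ['clamp','block','wedge','rack','strip_a','block_home','gap_mouth','wedge_home','wedge_head','wedge_tip','tube','glue','pot','tape_roll','scissors','brush']:
        print(t,[(round(r['conf'],2),[round(r['point'][0]*512),round(r['point'][1]*384)]) for r in models.spot_point(c,t)[:4]])
d=[cv2.imread(f'pics/{c}0.png') for c in ['top']]
cv2.imwrite('pics/top_big.png',cv2.resize(d[0],(800,600),interpolation=cv2.INTER_CUBIC))
E
```

```text
pics
0.0 [0.17407519 0.59955073 0.24356179] [[ 9.60271587e-01 -9.83785646e-04  2.79065424e-01]
 [-2.79066879e-01 -1.97089146e-03  9.60269646e-01]
 [-3.94691831e-04 -9.99997574e-01 -2.16713306e-03]] 0.9980444642565195
scene [[493.9783942234864, 0.0, 248.27010557554578], [0.0, 493.9783942234864, 195.69625064389794], [0.0, 0.0, 1.0]] [ 1.65974847  1.66645262 -0.8105108 ] [-0.05096292 -0.27534656  1.85206836]
clamp [(0.71, [221, 223])]
block [(0.93, [336, 216]), (0.65, [374, 194])]
wedge [(0.58, [149, 224]), (0.47, [152, 198])]
rack [(0.98, [138, 200]), (0.29, [226, 229])]
strip_a [(0.66, [133, 195]), (0.45, [119, 195])]
block_home [(0.61, [226, 230])]
gap_mouth [(0.69, [214, 220]), (0.29, [209, 222])]
wedge_home [(0.61, [210, 222]), (0.28, [89, 251])]
wedge_head [(0.71, [144, 221]), (0.64, [148, 188])]
wedge_tip [(0.95, [163, 222]), (0.44, [148, 207])]
tube [(0.88, [359, 255])]
glue [(0.75, [89, 252])]
pot [(0.62, [155, 172])]
tape_roll [(0.77, [305, 253]), (0.72, [356, 255])]
scissors [(0.71, [141, 254])]
brush [(0.65, [300, 172])]
top [[421.68893867090713, 0.0, 252.6559245195566], [0.0, 421.68893867090713, 196.48825032959945], [0.0, 0.0, 1.0]] [ 2.10169512 -2.16177421  0.15920036] [0.04927542 0.52379193 1.0511692 ]
clamp []
block [(0.58, [149, 193]), (0.57, [108, 229]), (0.42, [190, 135])]
wedge [(0.76, [361, 210]), (0.55, [347, 170]), (0.21, [394, 214])]
rack [(0.38, [377, 217])]
strip_a [(0.7, [394, 217]), (0.68, [374, 216]), (0.18, [364, 269])]
block_home [(0.58, [272, 163])]
gap_mouth [(0.65, [187, 278]), (0.59, [197, 135]), (0.35, [277, 175])]
wedge_home [(0.61, [290, 174])]
wedge_head [(0.86, [362, 221]), (0.65, [362, 171])]
wedge_tip [(0.82, [359, 199]), (0.69, [336, 174])]
tube [(0.7, [142, 134])]
glue [(0.87, [392, 129]), (0.47, [395, 219])]
pot [(0.58, [367, 266])]
tape_roll [(0.81, [193, 134])]
scissors [(0.66, [350, 126]), (0.54, [366, 268])]
brush [(0.57, [188, 277])]
```

View pics/top_big.png

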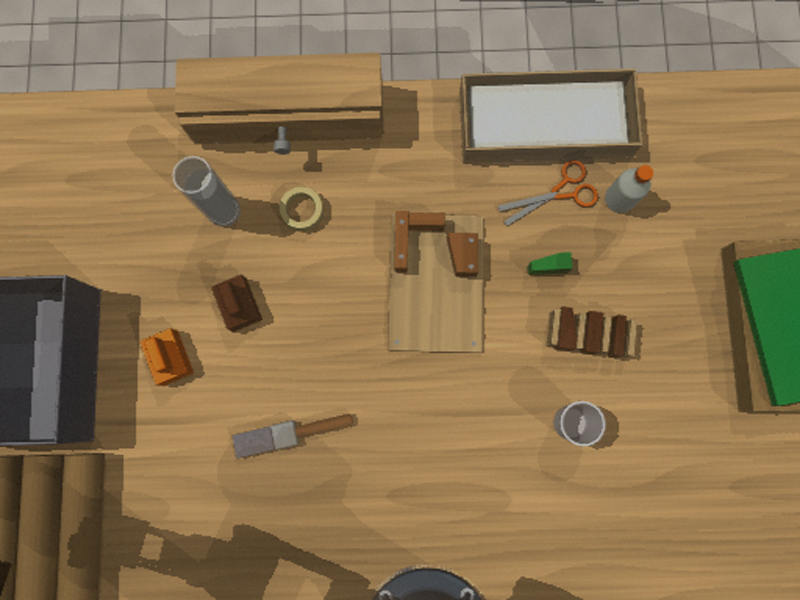

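View pics/scene0.png

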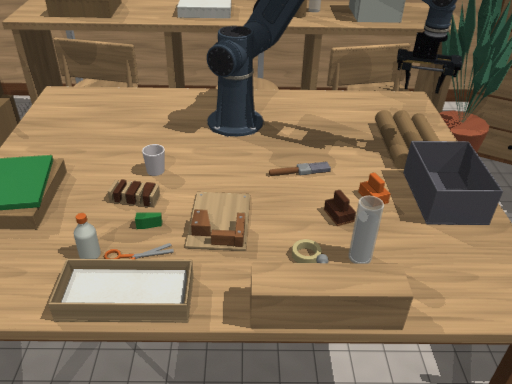

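The top view (800x600) shows the clamp board with corners near (390,214) and (484,352). Its fence is on the left, the end stop at the top and the cheek on the right. The dark block is at (237,303), with an orange look-alike at (167,357). The rack is at (595,333) with the wedge in the left slot, thin end up, and the green look-alike is at (550,263).

```bash
cat > h.py <<'E'
import numpy as np,cv2
from rig import bot,eyes,models
from scipy.spatial.transform import Rotation as R
def cam(c,name=None):
    s=bot.read_state();d=eyes.capture(c)
    if c=='wrist':
        T=np.eye(4);T[:3,:3]=s['tcp_rot'];T[:3,3]=s['position'];T=T@d['hand_eye']
    else:
        M=np.eye(4);M[:3,:3]=cv2.Rodrigues(np.array(d['rvec']))[0];M[:3,3]=np.ravel(d['tvec']);T=np.linalg.inv(M)
    if name: cv2.imwrite(f'pics/{name}.png',d['image']); np.savez(f'pics/{name}.npz',K=d['mtx'],T=T)
    return d['image'],np.array(d['mtx']),T
def ray(px,K,T,z):
    v=T[:3,:3]@np.linalg.solve(K,[px[0],px[1],1]);o=T[:3,3]
    return (o+v*(z-o[2])/v[2])
def proj(P,K,T):
    P=np.atleast_2d(P);q=(P-T[:3,3])@T[:3,:3]@K.T
    return q[:,:2]/q[:,2:]
def fit(obj,pix,K,T,x0):
    """planar pose x,y,yaw(deg) of a body with obj points (m, z world)"""
    from scipy.optimize import least_squares
    obj=np.array(obj,float)
    def w(p):
        a=np.radians(p[2]);c,s=np.cos(a),np.sin(a)
        return np.c_[p[0]+c*obj[:,0]-s*obj[:,1],p[1]+s*obj[:,0]+c*obj[:,1],obj[:,2]]
    r=least_squares(lambda p:(proj(w(p),K,T)-pix).ravel(),x0,x_scale=[.01,.01,1])
    return r.x,np.sqrt(np.mean(r.fun**2))
def go(x,y,z,yaw=None):
    """shares to reach a tool-down pose; yaw = world direction (deg) of tool x"""
    s=bot.read_state();A=np.array(s['tcp_rot']);p=np.array(s['position'])
    t=A.T@(np.array([x,y,z])-p)/0.08
    cur=np.degrees(np.arctan2(A[1,0],A[0,0]));rv=np.zeros(3)
    a=np.radians(cur if yaw is None else yaw)
    B=np.array([[np.cos(a),0,-np.sin(a)],[np.sin(a),0,np.cos(a)],[0,-1,0]])
    rv=R.from_matrix(A.T@B).as_rotvec(degrees=True)/60
    print('t',s['time_s'],'pos',p.round(4),'yaw',round(cur,2),'F',np.round(s['force'],1),'op',round(s['opening'],3))
    print('shift',t.round(3),'rot',rv.round(3))
E
python3 - <<'E'
from h import *
d=np.load('top.npz');M=np.eye(4);M[:3,:3]=cv2.Rodrigues(d['rvec'])[0];M[:3,3]=d['tvec'].ravel();T=np.linalg.inv(M);K=d['mtx']
f=.64
for n,p,z in [('block',(237,303),.03),('orange',(167,357),.03),('tube base',(228,218),0),('tape',(302,207),.01),('glue',(625,200),.03),('pot',(583,423),.04),('rack',(595,333),.04),('wedge',(567,328),.042),('green',(550,263),.03),('brush',(280,438),.01)]:
    print(n,ray(np.array(p)*f,K,T,z).round(3))
c=[(.105,.07,.01),(.105,-.09,.01),(-.135,-.09,.01),(-.135,.07,.01)]
print('clamp',fit(c,np.array([(391,214),(484,214),(484,352),(389,351)])*f,K,T,[.6,0,0]))
E
```

```text
block [0.542 0.3   0.03 ]
orange [0.454 0.417 0.03 ]
tube base [0.7   0.326 0.   ]
tape [0.713 0.193 0.01 ]
glue [ 0.701 -0.365  0.03 ]
pot [ 0.327 -0.264  0.04 ]
rack [ 0.472 -0.294  0.04 ]
wedge [ 0.482 -0.248  0.042]
green [ 0.595 -0.23   0.03 ]
brush [0.316 0.231 0.01 ]
clamp (array([ 0.58779122, -0.0294978 , -2.39070035]), np.float64(0.3127608387581288))
```

arm_command(translation=[[0.5, 0, -0.22], [1, 0, -0.45], [1, 0, -0.45]], rotation=[[0, 0, 0], [0, 0, 0], [0, 0, 0]], grip=[-1, -1, -1])

```text
time_s: 2.0
position: [0.2446, 0.5405, 0.2445]
tcp_rot: [[0.959, 0.001, 0.283], [-0.283, -0.002, 0.959], [0.002, -1.0, -0.002]]
force: [-0.0, 0.8, 0.6]
opening: 1.0
```

arm_command(translation=[[0.5, 0, -0.22], [1, 0, -0.45], [1, 0, -0.45]], rotation=[[0, 0, 0], [0, 0, 0], [0, 0, 0]], grip=[-1, -1, -1])

```text
time_s: 2.3
position: [0.3114, 0.4841, 0.2447]
tcp_rot: [[0.959, 0.002, 0.284], [-0.284, -0.001, 0.959], [0.002, -1.0, -0.0]]
force: [-0.5, -0.1, -0.9]
opening: 0.998
```

arm_command(translation=[[0.5, 0, -0.22], [1, 0, -0.45], [1, 0, -0.45]], rotation=[[0, 0, 0], [0, 0, 0], [0, 0, 0]], grip=[-1, -1, -1])

```text
time_s: 2.6
position: [0.3782, 0.4277, 0.2447]
tcp_rot: [[0.959, 0.002, 0.284], [-0.284, -0.0, 0.959], [0.002, -1.0, 0.001]]
force: [0.9, -0.4, 0.1]
opening: 0.998
```

arm_command(translation=[[0.5, 0, -0.22], [1, 0, -0.45], [1, 0, -0.45]], rotation=[[0, 0, 0], [0, 0, 0], [0, 0, 0]], grip=[-1, -1, -1])

```text
time_s: 2.9
position: [0.445, 0.3711, 0.2448]
tcp_rot: [[0.959, 0.003, 0.283], [-0.283, 0.0, 0.959], [0.003, -1.0, 0.001]]
force: [-0.1, 0.7, 0.4]
opening: 0.998
```

arm_command(translation=[[0.5, 0, -0.22], [0.8, 0, -0.45], [0.8, 0, -0.45], [0.8, 0, -0.45]], rotation=[[0, 0, 0], [0, 0, 0], [0, 0, 0], [0, 0, 0]], grip=[-1, -1, -1, -1])

```text
time_s: 3.3
position: [0.492, 0.3211, 0.2444]
tcp_rot: [[0.96, -0.001, 0.28], [-0.28, 0.001, 0.96], [-0.002, -1.0, 0.0]]
force: [0.5, -0.5, 0.0]
opening: 0.998
```

Run:
```python
from h import *
go(.542,.3,.2)
im,K,T=cam('wrist','w1');print(K.round(1).tolist(),T.round(3).tolist())
for t in ['block']:
    for r in models.spot_point('wrist',t): p=np.array(r['point'])*[512,384];print(t,r['conf'],p.round(),ray(p,K,T,0).round(3))
```

```text
t 3.3 pos [0.492  0.3211 0.2444] yaw -16.24 F [ 0.5 -0.5  0. ] op 0.998
shift [ 0.675  0.554 -0.079] rot [-0.    -0.    -0.002]
[[345.1, 0.0, 257.0], [0.0, 345.1, 195.9], [0.0, 0.0, 1.0]] [[0.28, 0.922, 0.269, 0.417], [0.96, -0.269, -0.078, 0.342], [0.0, 0.28, -0.96, 0.383], [0.0, 0.0, 0.0, 1.0]]
block 0.79 [257. 212.] [0.543 0.306 0.   ]
block 0.59 [341. 109.] [0.456 0.425 0.   ]
```

View pics/w1.png

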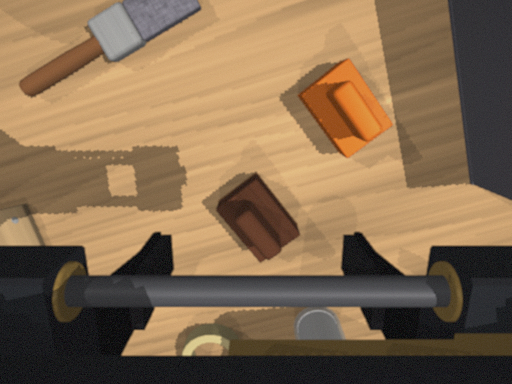

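The wrist view shows the dark block at (258,215) with its bar running to the lower right, and the orange one at (345,108). I'll zoom in to get the block's corners.

Run:
```python
import cv2
im=cv2.imread('pics/w1.png')[160:275,195:320]
cv2.imwrite('pics/w1z.png',cv2.convertScaleAbs(cv2.resize(im,None,fx=5,fy=5,interpolation=cv2.INTER_CUBIC),alpha=2.2,beta=10))
```

```text
(no output)
```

View pics/w1z.png

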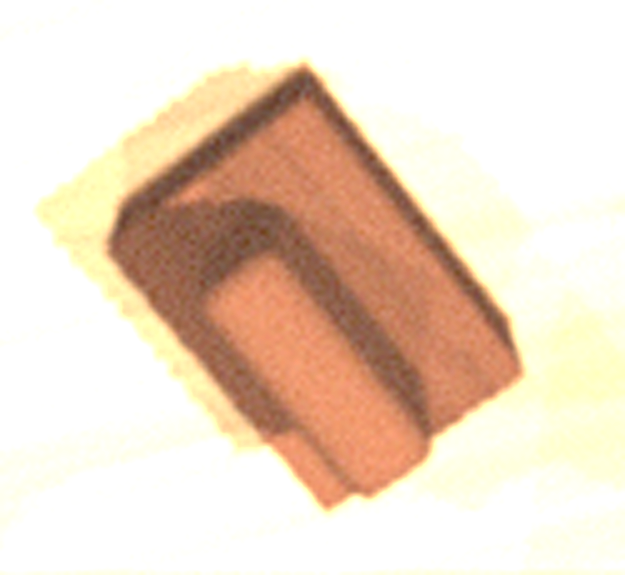

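Run:
```python
from h import *
d=np.load('pics/w1.npz');K,T=d['K'],d['T']
a,b,h=.04,.028,.036
o=[(-a,b,h),(a,b,h),(a,-b,h),(-a,-b,h),(-a,b,0),(-a,-b,0),(a,b,0),(-.028,-.01,.074),(-.028,.01,.074),(.028,.01,.074),(.028,-.01,.074)]
p=np.array([(310,98),(522,374),(327,508),(110,243),(304,66),(125,205),(510,322),(205,295),(272,250),(430,440),(365,495)])/5+[195,160]-.4
x,e=fit(o,p,K,T,[.54,.3,22]);print(x,e)
go(x[0],x[1],.1,x[2]);go(x[0],x[1],.06,x[2]-180)
```

```text
[ 0.54247948  0.30721615 20.9007516 ] 1.9476497180674812
t 3.4 pos [0.4914 0.3216 0.2445] yaw -16.12 F [-0.1  0.6  0.2] op 1.002
shift [0.665 1.805 0.004] rot [-0.001 -0.617 -0.001]
t 3.4 pos [0.4914 0.3216 0.2445] yaw -16.12 F [-0.1  0.6  0.2] op 1.002
shift [0.666 2.305 0.004] rot [ 1.000e-03  2.383e+00 -1.000e-03]
```

arm_command(translation=[[0.33, 0.2, 0], [0.665, 0.5, 0.004], [0.665, 0.8, 0.004], [0.665, 0.9, 0.004], [0.665, 0.9, 0.004]], rotation=[[0, -0.14, 0], [0, -0.28, 0], [0, -0.42, 0], [0, -0.56, 0], [0, -0.617, 0]], grip=[-1, -1, -1, -1, -1])

```text
time_s: 3.9
position: [0.5416, 0.3067, 0.1703]
tcp_rot: [[0.933, -0.005, -0.361], [0.361, -0.001, 0.933], [-0.005, -1.0, 0.001]]
force: [-0.4, 0.1, 0.1]
opening: 1.002
```

Run:
```python
from h import *
go(.5425,.307,.064,20.9)
im,K,T=cam('wrist','w2')
cv2.imwrite('pics/w2z.png',cv2.convertScaleAbs(cv2.resize(im[150:370,130:390],(780,660)),alpha=1.8,beta=10)[:600])
```

```text
t 3.9 pos [0.5416 0.3067 0.1703] yaw 21.13 F [-0.4  0.1  0.1] op 1.002
shift [ 1.800e-02  1.329e+00 -1.000e-03] rot [-0.001  0.004 -0.005]
```

View pics/w2z.png

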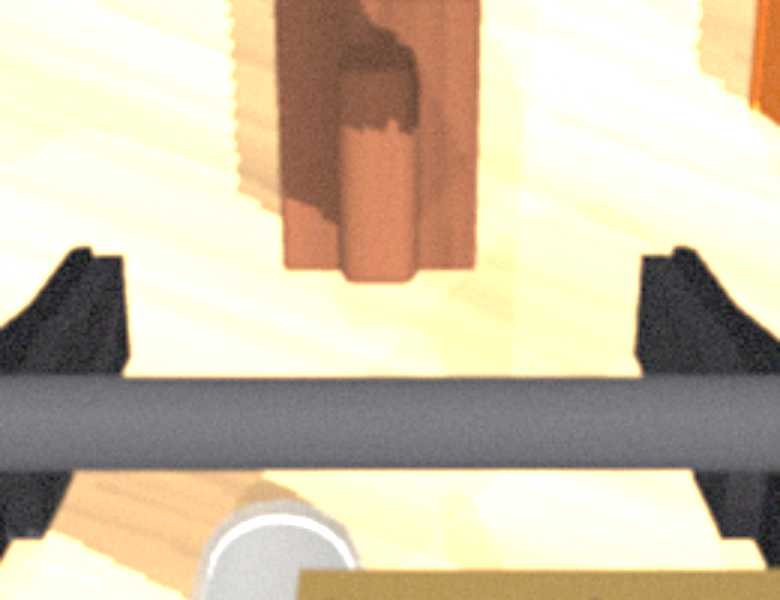

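Bar is centred between the fingers (zoom columns 341–416, finger mid ≈382) and square to them. I'll check the along-bar position, then descend.

Run:
```python
from h import *
d=np.load('pics/w2.npz');K,T=d['K'],d['T']
S=bot.read_state();A=np.array(S['tcp_rot']);p0=np.array(S['position'])
for px,z in [((284,269),.036),((475,268),.036),((342,278),.074),((415,278),.074)]:
    P=ray(np.array(px)/3+[130,150],K,T,z);print(P.round(4),(A.T@(P-p0)).round(4))
```

```text
[0.5892 0.2953 0.036 ] [ 0.04    0.1351 -0.0279]
[0.5693 0.346  0.036 ] [0.0398 0.1352 0.0266]
[0.5696 0.3071 0.074 ] [ 0.0259  0.0972 -0.0098]
[0.5632 0.3239 0.074 ] [0.026  0.0972 0.0082]
```

arm_command(translation=[[0, 0.5, 0], [0, 0.8, 0], [0, 0.8, 0]], rotation=[[0, 0, 0], [0, 0, 0], [0, 0, 0]], grip=[-0.5, -0.3, -0.3])

```text
time_s: 4.25
position: [0.5406, 0.306, 0.1055]
tcp_rot: [[0.934, -0.007, -0.356], [0.356, -0.002, 0.935], [-0.008, -1.0, 0.001]]
force: [-1.1, 0.1, 0.6]
opening: 0.813
```

arm_command(translation=[[0, 0.3, 0], [0, 0.52, 0], [0, 0.52, 0], [0, 0.52, 0], [0, 0.52, 0]], rotation=[[0, 0, 0], [0, 0, 0], [0, 0, 0], [0, 0, 0], [0, 0, 0]], grip=[-0.2, -0.2, 1, 1, 1])

```text
time_s: 4.75
position: [0.5451, 0.3064, 0.0688]
tcp_rot: [[0.935, 0.003, -0.356], [0.356, 0.001, 0.935], [0.003, -1.0, -0.0]]
force: [0.1, -0.6, 0.5]
opening: 0.408
```

arm_command(translation=[[0, 0, 0], [0, 0, 0]], rotation=[[0, 0, 0], [0, 0, 0]], grip=[1, 1])

```text
time_s: 4.95
position: [0.5446, 0.306, 0.068]
tcp_rot: [[0.935, 0.002, -0.355], [0.355, 0.001, 0.935], [0.002, -1.0, 0.0]]
force: [-1.0, 1.2, -0.2]
opening: 0.235
```

arm_command(translation=[[0, -0.4, 0], [0, -0.95, 0], [0, -0.95, 0]], rotation=[[0, 0, 0], [0, 0, 0], [0, 0, 0]], grip=[1, 1, 1])

```text
time_s: 5.25
position: [0.5479, 0.307, 0.1489]
tcp_rot: [[0.935, 0.012, -0.355], [0.355, 0.004, 0.935], [0.012, -1.0, -0.0]]
force: [1.4, 0.4, -1.0]
opening: 0.231
```

Run:
```python
from h import *
# block_home in world, rough clamp
c=np.array([.5878,-.0295]);a=np.radians(-2.39)
Rm=np.array([[np.cos(a),-np.sin(a)],[np.sin(a),np.cos(a)]])
h=c+Rm@[.035,.012];print(h);go(h[0],h[1],.16,-2.39)
```

```text
[ 0.62326997 -0.01896998]
t 5.25 pos [0.5479 0.307  0.1489] yaw 20.82 F [ 1.4  0.4 -1. ] op 0.231
shift [-0.566 -0.144 -4.144] rot [-0.002  0.387  0.012]
```

arm_command(translation=[[-0.05, 0, -0.4], [-0.14, 0, -0.9], [-0.14, 0, -1], [-0.14, 0, -1]], rotation=[[0, 0.13, 0], [0, 0.26, 0], [0, 0.387, 0], [0, 0.387, 0]], grip=[1, 1, 1, 1])

```text
time_s: 5.65
position: [0.5622, 0.2251, 0.1425]
tcp_rot: [[0.999, -0.001, 0.045], [-0.045, -0.0, 0.999], [-0.001, -1.0, -0.0]]
force: [-0.1, 0.7, -1.1]
opening: 0.229
```

Run:
```python
from h import *
go(.6226,-.0238,.13,-2.39)
```

```text
t 5.65 pos [0.5622 0.2251 0.1425] yaw -2.56 F [-0.1  0.7 -1.1] op 0.229
shift [ 0.893  0.157 -3.074] rot [ 0.    -0.003 -0.001]
```

arm_command(translation=[[0.15, 0, -0.5], [0.3, 0, -1], [0.3, 0, -1]], rotation=[[0, 0, 0], [0, 0, 0], [0, 0, 0]], grip=[1, 1, 1])

```text
time_s: 5.95
position: [0.5843, 0.1425, 0.1427]
tcp_rot: [[0.999, 0.001, 0.042], [-0.042, -0.002, 0.999], [0.001, -1.0, -0.001]]
force: [-0.8, 0.5, -1.2]
opening: 0.228
```

arm_command(translation=[[0.15, 0, -0.5], [0.3, 0, -1], [0.3, 0, -1], [0.3, 0, -1]], rotation=[[0, 0, 0], [0, 0, 0], [0, 0, 0], [0, 0, 0]], grip=[1, 1, 1, 1])

```text
time_s: 6.35
position: [0.603, 0.0653, 0.1426]
tcp_rot: [[0.999, -0.001, 0.042], [-0.042, 0.001, 0.999], [-0.001, -1.0, 0.001]]
force: [-0.8, 0.5, -1.0]
opening: 0.231
```

Run:
```python
from h import *
go(.6226,-.0238,.1,-2.39)
im,K,T=cam('wrist','w3')
for t in ['gap_mouth','wedge_home','block_home']:
    for r in models.spot_point('wrist',t)[:2]: p=np.array(r['point'])*[512,384];print(t,r['conf'],p.round(),ray(p,K,T,.01).round(3))
cv2.imwrite('pics/w3z.png',cv2.resize(im,(800,600),interpolation=cv2.INTER_CUBIC))
```

```text
t 6.35 pos [0.603  0.0653 0.1426] yaw -2.39 F [-0.8  0.5 -1. ] op 0.231
shift [ 0.291  0.531 -1.103] rot [-0.001  0.    -0.001]
gap_mouth 0.77 [110. 174.] [ 0.581 -0.053  0.01 ]
wedge_home 0.95 [110. 187.] [ 0.592 -0.054  0.01 ]
block_home 0.97 [162. 226.] [ 0.628 -0.016  0.01 ]
```

View pics/w3z.png

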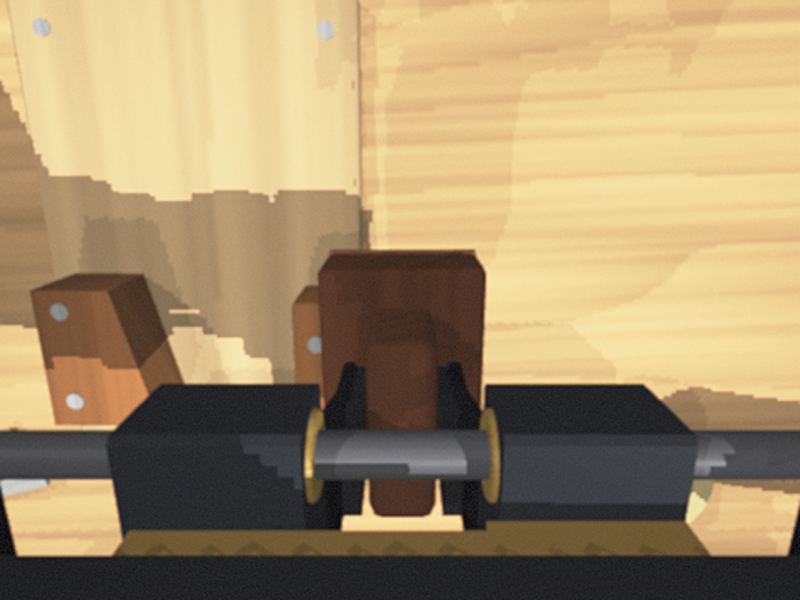

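Run:
```python
from h import *
d=np.load('pics/w3.npz');K,T=d['K'],d['T']
o=[(-.005,-.0428,.046),(-.005,-.0428,.01),(0,.04,.046),(0,.04,.01)]
p=np.array([(110,290),(145,274),(294,300),(306,287)])*.64
print(fit(o,p,K,T,[.59,-.03,-2.4]))
for q in [(358,20),(358,180)]: print('edge',ray(np.array(q)*.64,K,T,.01))
d=bot.read_state()
A=np.array(d['tcp_rot']);p0=np.array(d['position'])
for q,z in [((320,268),.113),((485,268),.113)]: print(A.T@(ray(np.array(q)*.64,K,T,z)-p0))
```

```text
(array([ 0.58833075, -0.02360586, -2.86329472]), np.float64(1.0630893779967086))
edge [0.4684441  0.05075265 0.01      ]
edge [0.53912734 0.04618497 0.01      ]
[-0.04088217  0.02981124 -0.0278194 ]
[-0.0407339   0.02983162  0.02476309]
```

Wrist view: the cheek's near corner is at (110,290), the fence end at (294,300), and the block is held square at columns 320–485. The wrist view puts the clamp's y at about -0.025, while the top view gave -0.0295. I'll aim the block with a margin from the fence.

arm_command(translation=[[0.12, 0, -0.5], [0.27, 0, -1], [0.27, 0, -1.0], [0.27, 0, -1.0]], rotation=[[0, 0, 0], [0, 0, 0], [0, 0, 0], [0, 0, 0]], grip=[1, 1, 1, 1])

```text
time_s: 6.95
position: [0.6214, -0.0156, 0.1429]
tcp_rot: [[0.999, -0.0, 0.042], [-0.042, 0.001, 0.999], [-0.0, -1.0, 0.001]]
force: [0.3, 0.6, -1.4]
opening: 0.228
```

Run:
```python
from h import *
go(.6213,-.019,.081,-2.6)
```

```text
t 6.95 pos [ 0.6214 -0.0156  0.1429] yaw -2.43 F [ 0.3  0.6 -1.4] op 0.228
shift [ 0.001  0.773 -0.043] rot [-0.001  0.003 -0.   ]
```

arm_command(translation=[[0, 0.2, -0.043], [0, 0.4, -0.043], [0, 0.6, -0.043], [0, 0.74, -0.043], [0, 0.76, -0.043]], rotation=[[0, 0, 0], [0, 0, 0], [0, 0, 0], [0, 0, 0], [0, 0, 0]], grip=[1, 1, 1, 1, 1])

```text
time_s: 7.45
position: [0.6198, -0.0175, 0.0806]
tcp_rot: [[0.999, -0.004, 0.04], [-0.04, 0.001, 0.999], [-0.004, -1.0, 0.001]]
force: [-1.3, -0.3, -1.1]
opening: 0.225
```

arm_command(translation=[[0, 0.02, 0], [0, 0.04, 0], [0, 0.05, 0]], rotation=[[0, 0, 0], [0, 0, 0], [0, 0, 0]], grip=[1, 1, 1])

```text
time_s: 7.75
position: [0.6218, -0.0192, 0.0788]
tcp_rot: [[0.999, 0.001, 0.042], [-0.042, -0.0, 0.999], [0.001, -1.0, -0.0]]
force: [0.6, 0.4, -1.7]
opening: 0.227
```

arm_command(translation=[[0, 0.012, 0], [0, 0.025, 0], [0, 0.025, 0]], rotation=[[0, 0, 0], [0, 0, 0], [0, 0, 0]], grip=[1, 1, 1])

```text
time_s: 8.05
position: [0.6217, -0.0193, 0.0779]
tcp_rot: [[0.999, 0.001, 0.042], [-0.042, -0.0, 0.999], [0.001, -1.0, -0.0]]
force: [-1.6, 1.4, 6.3]
opening: 0.227
```

arm_command(translation=[[0, 0, 0], [0, 0, 0], [0, 0, 0], [0, 0, 0], [0, 0, 0]], rotation=[[0, 0, 0], [0, 0, 0], [0, 0, 0], [0, 0, 0], [0, 0, 0]], grip=[-0.2, -0.2, -0.2, -0.2, -0.2])

```text
time_s: 8.55
position: [0.6213, -0.0193, 0.076]
tcp_rot: [[0.999, -0.0, 0.042], [-0.042, 0.0, 0.999], [-0.0, -1.0, 0.0]]
force: [0.8, -0.3, -0.9]
opening: 0.568
```

arm_command(translation=[[0, -0.3, 0], [0, -0.6, 0], [0, -1, 0], [0, -1, 0]], rotation=[[0, 0, 0], [0, 0, 0], [0, 0, 0], [0, 0, 0]], grip=[-0.2, -0.2, -0.2, -0.2])

```text
time_s: 8.95
position: [0.6244, -0.0199, 0.1604]
tcp_rot: [[0.999, 0.009, 0.042], [-0.042, -0.002, 0.999], [0.009, -1.0, -0.002]]
force: [-0.3, 0.8, 0.5]
opening: 0.598
```

Run:
```python
from h import *
go(.6213,-.019,.16,-2.6)
im,K,T=cam('wrist','w4')
cv2.imwrite('pics/w4z.png',cv2.resize(im,(800,600),interpolation=cv2.INTER_CUBIC))
```

```text
t 8.95 pos [ 0.6244 -0.0199  0.1604] yaw -2.39 F [-0.3  0.8  0.5] op 0.598
shift [-0.039  0.005  0.009] rot [0.001 0.003 0.009]
```

View pics/w4z.png

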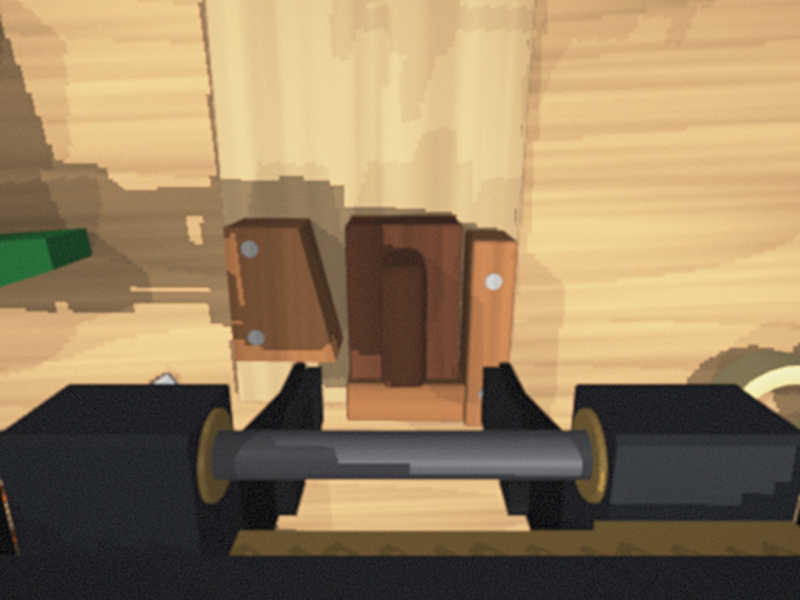

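Block stands square in the corner: its top spans columns 347–460, with about 3 mm to the fence (467), and it is near the end stop (row 382). Next I'll fit the clamp and block from this picture and look up the rack from the top view.

Run:
```python
from h import *
d=np.load('pics/w4.npz');K,T=d['K'],d['T']
o=[(-.005,-.0428,.046),(-.005,-.0428,.01),(0,.04,.046),(0,.04,.01),(.063,-.0265,.046)]
p=np.array([(303,229),(310,219),(467,241),(471,230),(339,358)])*.64
x,e=fit(o,p,K,T,[.59,-.03,-2.4]);print('clamp',x,e)
o=[(-.04,-.028,.046),(-.04,.028,.046),(-.04,-.028,.01),(.04,-.028,.046),(-.028,-.01,.084)]
p=np.array([(347,222),(461,222),(349,215),(347,381),(383,262)])*.64
b,e=fit(o[:4],p[:4],K,T,[.62,-.02,-2.4]);print('block',b,e)
a=np.radians(x[2]);q=b[:2]-x[:2];print('block in clamp',np.array([[np.cos(a),np.sin(a)],[-np.sin(a),np.cos(a)]])@q)
for q in [(209,100),(214,170),(533,20),(522,200)]: print('edge',ray(np.array(q)*.64,K,T,.01).round(4))
# rack zoom in top
im=cv2.imread('pics/top0.png')[185:240,340:415]
cv2.imwrite('pics/rackz.png',cv2.resize(im,None,fx=9,fy=9,interpolation=cv2.INTER_CUBIC))
go(.47,-.25,.2,0)
```

```text
clamp [ 0.58860219 -0.02433236 -3.02122652] 2.342406517870078
block [ 0.62110039 -0.01976278 -2.46472619] 1.182170978906339
block in clamp [0.03221219 0.00627608]
edge [ 0.5206 -0.1128  0.01  ]
edge [ 0.5546 -0.1152  0.01  ]
edge [0.4913 0.0483 0.01  ]
edge [0.5767 0.045  0.01  ]
t 9.0 pos [ 0.623  -0.0196  0.1584] yaw -2.4 F [-0.3 -0.3 -0.3] op 0.597
shift [-1.787 -0.527 -2.958] rot [ 0.001 -0.04   0.005]
```

arm_command(translation=[[-0.1, -0.3, -0.3], [-0.3, -0.5, -0.6], [-0.6, -0.5, -0.8], [-0.6, -0.5, -1], [-0.6, -0.5, -1]], rotation=[[0, 0.14, 0], [0, 0.28, 0], [0, 0.42, 0], [0, 0.56, 0], [0, 0.7, 0]], grip=[-1, -1, -1, -1, -1])

```text
time_s: 9.5
position: [0.5687, -0.0989, 0.195]
tcp_rot: [[0.708, -0.002, 0.706], [-0.706, 0.0, 0.708], [-0.002, -1.0, -0.001]]
force: [0.1, 1.2, 0.5]
opening: 0.951
```

Run:
```python
from h import *
go(.48,-.25,.2,-90)
```

```text
t 9.5 pos [ 0.5687 -0.0989  0.195 ] yaw -44.89 F [0.1 1.2 0.5] op 0.951
shift [ 0.547 -0.061 -2.121] rot [ 0.002  0.752 -0.001]
```

View pics/rackz.png

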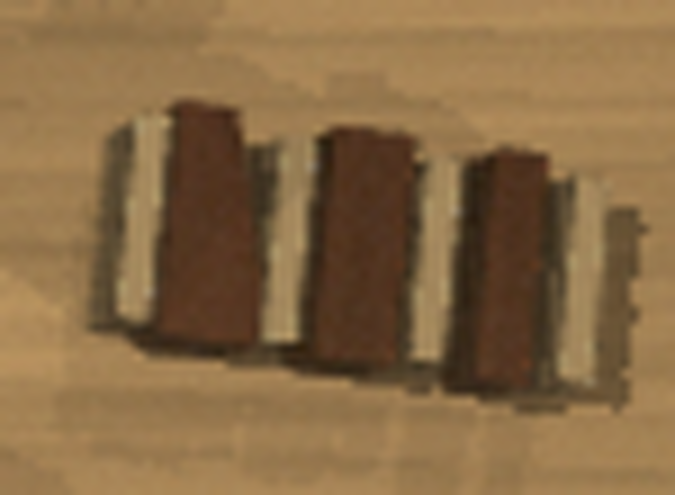

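The leftmost piece is the tapered one (thin end up: width 68 px at the top, 102 px at the bottom). The other two are parallel strips.

arm_command(translation=[[0.1, 0, -0.3], [0.2, 0, -0.6], [0.3, 0, -0.8], [0.3, 0, -1], [0.3, 0, -1]], rotation=[[0, 0.14, 0], [0, 0.28, 0], [0, 0.42, 0], [0, 0.56, 0], [0, 0.7, 0]], grip=[-1, -1, -1, -1, -1])

```text
time_s: 10.0
position: [0.5291, -0.1722, 0.1945]
tcp_rot: [[0.054, -0.004, 0.999], [-0.999, 0.001, 0.054], [-0.002, -1.0, -0.004]]
force: [-0.6, -0.6, -0.7]
opening: 0.996
```

Run:
```python
from h import *
d=np.load('top.npz');M=np.eye(4);M[:3,:3]=cv2.Rodrigues(d['rvec'])[0];M[:3,3]=d['tvec'].ravel();T=np.linalg.inv(M);K=d['mtx']
p=np.array([(172,105),(240,108),(257,343),(155,335)])/9+[340,185]-.4
x,e=fit([(.034,.014,.042),(.034,-.002,.042),(-.034,-.014,.042),(-.034,.014,.042)],p,K,T,[.48,-.25,-7]);print(x,e)
a=np.radians(x[2]);g=x[:2]+.006*np.array([-np.sin(a),np.cos(a)]);print(g)
go(g[0],g[1],.16,x[2]-90)
```

```text
[ 0.48298888 -0.25004104 -8.67216146] 0.422391985801895
[ 0.48389356 -0.24410963]
t 10.0 pos [ 0.5291 -0.1722  0.1945] yaw -86.88 F [-0.6 -0.6 -0.7] op 0.996
shift [ 0.868  0.432 -0.612] rot [ 0.004  0.197 -0.001]
```

arm_command(translation=[[0.4, 0, -0.3], [0.8, 0.2, -0.6], [0.87, 0.4, -0.61], [0.87, 0.4, -0.61]], rotation=[[0, 0.1, 0], [0, 0.19, 0], [0, 0.19, 0], [0, 0.19, 0]], grip=[-1, -1, -1, -1])

```text
time_s: 10.4
position: [0.4845, -0.2437, 0.1612]
tcp_rot: [[-0.139, -0.005, 0.99], [-0.99, 0.004, -0.139], [-0.003, -1.0, -0.006]]
force: [-0.6, 0.5, -0.8]
opening: 1.002
```

Run:
```python
from h import *
go(.4839,-.2441,.04,-98.67)
im,K,T=cam('wrist','w5')
cv2.imwrite('pics/w5z.png',cv2.convertScaleAbs(cv2.resize(im,(800,600),interpolation=cv2.INTER_CUBIC),alpha=1.5,beta=5))
```

```text
t 10.4 pos [ 0.4845 -0.2437  0.1612] yaw -97.96 F [-0.6  0.5 -0.8] op 1.002
shift [0.011 1.515 0.002] rot [ 0.005  0.012 -0.003]
```

View pics/w5z.png

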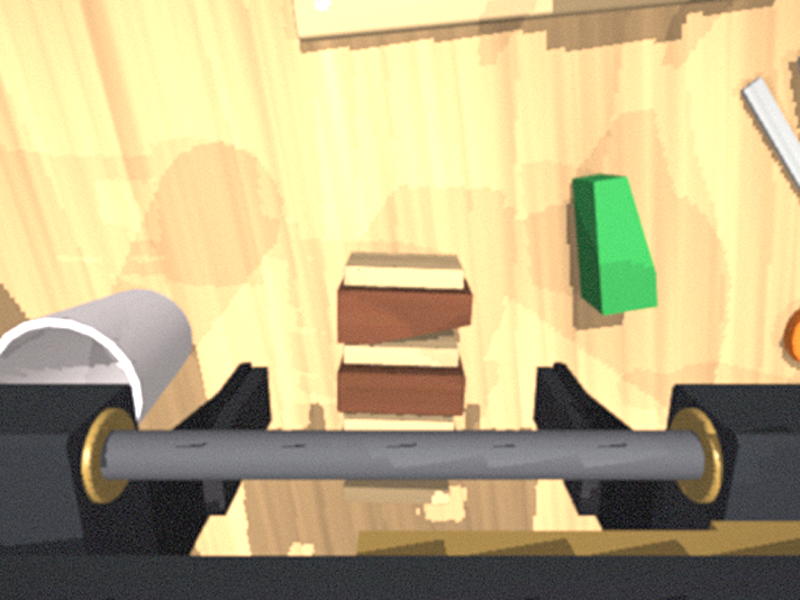

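The wedge is the upper dark piece (columns 338–470, rows 289–343), butt at left, centred between the fingers (mid 402).

Run:
```python
from h import *
d=np.load('pics/w5.npz');K,T=d['K'],d['T']
p=np.array([(470,289),(471,324),(340,344),(338,289)])*.64
x,e=fit([(.034,.014,.042),(.034,-.002,.042),(-.034,-.014,.042),(-.034,.014,.042)],p,K,T,[.48,-.25,-7]);print(x,e)
a=np.radians(x[2]);g=x[:2]+.006*np.array([-np.sin(a),np.cos(a)]);print(g)
go(g[0],g[1],.038,x[2]-90)
```

```text
[ 0.48394954 -0.24821344 -8.08215519] 1.3160399133889686
[ 0.4847931  -0.24227304]
t 10.45 pos [ 0.4855 -0.2432  0.1623] yaw -97.89 F [-0.7 -0.3  0.2] op 1.0
shift [-0.007  1.554 -0.004] rot [ 0.004  0.003 -0.003]
```

arm_command(translation=[[0, 0.4, 0], [0, 0.8, 0], [0, 0.9, 0], [0, 0.9, 0]], rotation=[[0, 0, 0], [0, 0, 0], [0, 0, 0], [0, 0, 0]], grip=[-1, -1, -1, -1])

```text
time_s: 10.85
position: [0.4866, -0.2424, 0.0913]
tcp_rot: [[-0.134, -0.002, 0.991], [-0.991, 0.002, -0.134], [-0.002, -1.0, -0.003]]
force: [0.1, 0.4, 0.5]
opening: 1.003
```

Run:
```python
from h import *
go(.4848,-.2423,.038,-98.1)
```

```text
t 10.85 pos [ 0.4866 -0.2424  0.0913] yaw -97.73 F [0.1 0.4 0.5] op 1.003
shift [ 0.003  0.666 -0.02 ] rot [ 0.003  0.006 -0.002]
```

arm_command(translation=[[0, 0.3, -0.02], [0, 0.5, -0.02], [0, 0.66, -0.02], [0, 0.66, -0.02], [0, 0.66, -0.02]], rotation=[[0, 0, 0], [0, 0, 0], [0, 0, 0], [0, 0, 0], [0, 0, 0]], grip=[-1, -1, -1, 0, 1])

```text
time_s: 11.35
position: [0.4859, -0.2437, 0.0401]
tcp_rot: [[-0.135, 0.001, 0.991], [-0.991, -0.001, -0.135], [0.001, -1.0, 0.001]]
force: [0.8, 0.0, 0.4]
opening: 0.895
```

arm_command(translation=[[0, 0, 0], [0, 0, 0], [0, 0, 0], [0, 0, 0]], rotation=[[0, 0, 0], [0, 0, 0], [0, 0, 0], [0, 0, 0]], grip=[1, 1, 1, 1])

```text
time_s: 11.75
position: [0.4859, -0.2439, 0.0404]
tcp_rot: [[-0.136, 0.002, 0.991], [-0.991, -0.001, -0.136], [0.001, -1.0, 0.002]]
force: [-0.1, -0.2, 6.4]
opening: 0.782
```

arm_command(translation=[[0, -0.2, 0], [0, -0.5, 0], [0, -0.9, 0], [0, -0.9, 0]], rotation=[[0, 0, 0], [0, 0, 0], [0, 0, 0], [0, 0, 0]], grip=[1, 1, 1, 1])

```text
time_s: 12.15
position: [0.4873, -0.245, 0.1148]
tcp_rot: [[-0.136, 0.006, 0.991], [-0.991, -0.005, -0.136], [0.004, -1.0, 0.007]]
force: [0.1, -0.8, -0.4]
opening: 0.78
```

Run:
```python
from h import *
c=np.array([.5885,-.0255]);a=np.radians(-2.5)
Rm=np.array([[np.cos(a),-np.sin(a)],[np.sin(a),np.cos(a)]])
g=c+Rm@[-.075,-.024];print(g);go(g[0],g[1],.13,-92.5)
im,K,T=cam('wrist','w6')
cv2.imwrite('pics/w6z.png',cv2.convertScaleAbs(cv2.resize(im,(800,600),interpolation=cv2.INTER_CUBIC),alpha=1.5,beta=5))
```

```text
[ 0.51252452 -0.0462057 ]
t 12.15 pos [ 0.4873 -0.245   0.1148] yaw -97.8 F [ 0.1 -0.8 -0.4] op 0.78
shift [-2.504 -0.2   -0.023] rot [-0.006 -0.088  0.004]
```

arm_command(translation=[[-0.4, -0.1, 0], [-0.8, -0.1, 0], [-0.9, -0.1, 0]], rotation=[[0, -0.03, 0], [0, -0.06, 0], [0, -0.088, 0]], grip=[1, 1, 1])

```text
time_s: 12.5
position: [0.4935, -0.1688, 0.1182]
tcp_rot: [[-0.04, -0.004, 0.999], [-0.999, 0.003, -0.04], [-0.003, -1.0, -0.004]]
force: [-0.8, -0.4, -0.5]
opening: 0.78
```

arm_command(translation=[[-0.4, 0, 0], [-0.8, 0, 0], [-0.8, 0, 0]], rotation=[[0, 0, 0], [0, 0, 0], [0, 0, 0]], grip=[1, 1, 1])

```text
time_s: 12.8
position: [0.4961, -0.1049, 0.1182]
tcp_rot: [[-0.04, -0.004, 0.999], [-0.999, 0.002, -0.04], [-0.002, -1.0, -0.004]]
force: [-0.0, 0.4, -0.8]
opening: 0.781
```

Run:
```python
from h import *
go(.5125,-.0462,.0465,-92.5)
```

```text
t 12.8 pos [ 0.4961 -0.1049  0.1182] yaw -92.3 F [-0.   0.4 -0.8] op 0.781
shift [-0.739  0.897  0.18 ] rot [ 0.004  0.003 -0.002]
```

arm_command(translation=[[-0.4, 0, 0.1], [-0.74, 0.2, 0.18], [-0.74, 0.5, 0.18], [-0.74, 0.8, 0.18], [-0.74, 0.88, 0.18]], rotation=[[0, 0, 0], [0, 0, 0], [0, 0, 0], [0, 0, 0], [0, 0, 0]], grip=[1, 1, 1, 1, 1])

```text
time_s: 13.3
position: [0.5136, -0.05, 0.0464]
tcp_rot: [[-0.044, -0.004, 0.999], [-0.999, 0.001, -0.044], [-0.001, -1.0, -0.004]]
force: [-1.6, -0.8, 0.6]
opening: 0.78
```

arm_command(translation=[[0, 0.01, 0], [0, 0.03, 0], [0, 0.03, 0]], rotation=[[0, 0, 0], [0, 0, 0], [0, 0, 0]], grip=[1, 1, 1])

```text
time_s: 13.6
position: [0.5155, -0.0503, 0.0472]
tcp_rot: [[-0.045, 0.002, 0.999], [-0.999, -0.001, -0.045], [0.0, -1.0, 0.002]]
force: [-0.2, -0.3, -0.9]
opening: 0.776
```

arm_command(translation=[[0, 0.02, 0], [0, 0.03, 0], [0, 0.03, 0]], rotation=[[0, 0, 0], [0, 0, 0], [0, 0, 0]], grip=[1, 1, 1])

```text
time_s: 13.9
position: [0.515, -0.0497, 0.0445]
tcp_rot: [[-0.044, 0.001, 0.999], [-0.999, -0.0, -0.044], [0.0, -1.0, 0.001]]
force: [-0.2, 0.3, 0.8]
opening: 0.782
```

arm_command(translation=[[0, 0.01, 0], [0, 0.02, 0], [0, 0.02, 0]], rotation=[[0, 0, 0], [0, 0, 0], [0, 0, 0]], grip=[1, 1, 1])

```text
time_s: 14.2
position: [0.515, -0.0497, 0.0443]
tcp_rot: [[-0.044, 0.001, 0.999], [-0.999, -0.0, -0.044], [0.0, -1.0, 0.001]]
force: [-2.5, 0.1, 13.5]
opening: 0.781
```

arm_command(translation=[[0, 0, 0], [0, 0, 0], [0, 0, 0], [0, -0.3, 0], [0, -0.8, 0]], rotation=[[0, 0, 0], [0, 0, 0], [0, 0, 0], [0, 0, 0], [0, 0, 0]], grip=[-0.78, -0.78, -0.78, -0.78, -0.78])

```text
time_s: 14.7
position: [0.513, -0.0492, 0.1048]
tcp_rot: [[-0.044, -0.007, 0.999], [-0.999, 0.002, -0.044], [-0.002, -1.0, -0.007]]
force: [0.4, -0.1, 0.7]
opening: 0.883
```

arm_command(translation=[[0, -0.4, 0], [0, -0.9, 0], [0, -0.9, 0], [0, -0.9, 0], [0, -0.9, 0]], rotation=[[0, -0.14, 0], [0, -0.28, 0], [0, -0.42, 0], [0, -0.56, 0], [0, -0.7, 0]], grip=[-0.5, -0.5, -0.5, -0.5, -0.5])

```text
time_s: 15.2
position: [0.5148, -0.0496, 0.1788]
tcp_rot: [[0.64, 0.0, 0.768], [-0.768, -0.0, 0.64], [0.0, -1.0, 0.0]]
force: [-0.6, -1.0, -0.3]
opening: 0.751
```

Run:
```python
from h import *
go(.515,-.0546,.17,-2.5)
```

```text
t 15.2 pos [ 0.5148 -0.0496  0.1788] yaw -50.17 F [-0.6 -1.  -0.3] op 0.751
shift [ 0.049  0.11  -0.038] rot [-0.    -0.795  0.   ]
```

arm_command(translation=[[0.1, 0, 0.1], [0.3, 0, 0.3], [0.49, 0, 0.49], [0.49, 0, 0.49], [0.49, 0, 0.49]], rotation=[[0, -0.14, 0], [0, -0.28, 0], [0, -0.42, 0], [0, -0.56, 0], [0, -0.7, 0]], grip=[-0.2, -0.2, -0.2, -0.2, -0.2])

```text
time_s: 15.7
position: [0.5704, -0.055, 0.1779]
tcp_rot: [[0.99, -0.001, 0.142], [-0.142, 0.0, 0.99], [-0.001, -1.0, 0.0]]
force: [-0.1, 0.3, -1.0]
opening: 0.599
```

arm_command(translation=[[0, 0, 0], [0, 0, 0]], rotation=[[0, -0.09, 0], [0, -0.09, 0]], grip=[-0.2, -0.2])

```text
time_s: 15.9
position: [0.5698, -0.0549, 0.178]
tcp_rot: [[0.999, -0.001, 0.055], [-0.055, 0.0, 0.999], [-0.001, -1.0, 0.0]]
force: [0.0, 0.6, 0.6]
opening: 0.598
```

Run:
```python
from h import *
go(.515,-.0546,.17,-2.5)
im,K,T=cam('wrist','w7')
cv2.imwrite('pics/w7z.png',cv2.convertScaleAbs(cv2.resize(im,(800,600),interpolation=cv2.INTER_CUBIC),alpha=1.4,beta=5))
```

```text
t 15.9 pos [ 0.5698 -0.0549  0.178 ] yaw -3.13 F [0.  0.6 0.6] op 0.598
shift [-0.684  0.101 -0.033] rot [-0.    -0.011 -0.001]
```

View pics/w7z.png

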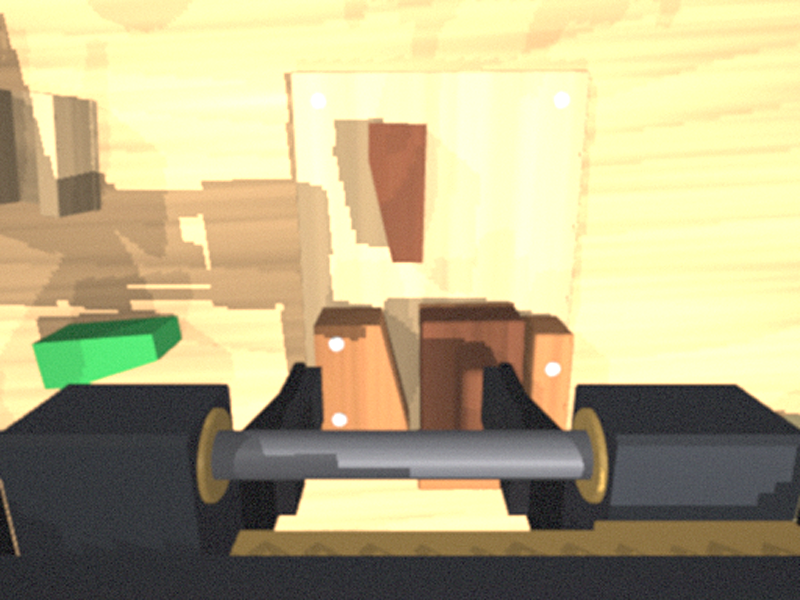

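The wedge lies flat on the board: butt at row 124 (columns 369–426) and tip at row 262 (393–423). The gap mouth lies between the cheek corner (378,323) and the block corner (420,319).

Run:
```python
from h import *
d=np.load('pics/w7.npz');K,T=d['K'],d['T']
p=np.array([(423.5,262),(393,262),(370,159),(369,124),(426,125)])*.64
x,e=fit([(.034,.014,.046),(.034,-.002,.046),(-.016,-.014,.046),(-.034,-.014,.046),(-.034,.014,.046)],p,K,T,[.51,-.05,-3]);print('wedge',x,e)
for n,q,z in [('cheek',(378,323),.046),('block',(420,319),.046),('blockR',(525,319),.046),('fence',(530,331),.046),('bl',(288,73),.01),('br',(586,73),.01)]: print(n,ray(np.array(q)*.64,K,T,z).round(4))
p=np.array([(288,73),(586,73),(378,323),(530,331)])*.64
c,e=fit([(-.135,-.09,.01),(-.135,.07,.01),(-.005,-.0428,.046),(0,.04,.046)],p,K,T,[.588,-.025,-2.5]);print('clamp',c,e)
a=np.radians(x[2]);h=x[:2]+np.array([np.cos(a),np.sin(a)])*-.027;print('head',h)
go(h[0],h[1],.1,x[2])
```

```text
wedge [ 0.51395583 -0.05445859 -3.93634961] 0.8921289929057548
cheek [ 0.5796 -0.0684  0.046 ]
block [ 0.5786 -0.0462  0.046 ]
blockR [0.5816 0.0091 0.046 ]
fence [0.5885 0.0118 0.046 ]
bl [ 0.4506 -0.1087  0.01  ]
br [0.4592 0.0479 0.01  ]
clamp [ 0.58877181 -0.02718779 -2.93227231] 2.0094550714166846
head [ 0.48701953 -0.05260508]
t 15.95 pos [ 0.5698 -0.0549  0.1781] yaw -3.24 F [ 0.   0.5 -0.4] op 0.599
shift [-1.034  0.977 -0.03 ] rot [-0.     0.012 -0.001]
```

arm_command(translation=[[-0.5, 0, -0.02], [-1, 0.1, -0.03], [-1, 0.5, -0.03], [-1, 0.9, -0.03], [-1, 0.95, -0.03]], rotation=[[0, 0, 0], [0, 0, 0], [0, 0, 0], [0, 0, 0], [0, 0, 0]], grip=[-0.2, -0.2, -0.2, -0.2, -0.2])

```text
time_s: 16.45
position: [0.4877, -0.0524, 0.1001]
tcp_rot: [[0.998, -0.006, 0.057], [-0.057, 0.002, 0.998], [-0.006, -1.0, 0.002]]
force: [-0.3, -0.2, -0.1]
opening: 0.6
```

Run:
```python
from h import *
go(.4870,-.0526,.046,-3.3)
```

```text
t 16.45 pos [ 0.4877 -0.0524  0.1001] yaw -3.25 F [-0.3 -0.2 -0.1] op 0.6
shift [-0.005  0.676 -0.004] rot [-0.002  0.001 -0.006]
```

arm_command(translation=[[0, 0.3, 0], [0, 0.6, 0], [0, 0.68, 0], [0, 0.68, 0], [0, 0.68, 0]], rotation=[[0, 0, 0], [0, 0, 0], [0, 0, 0], [0, 0, 0], [0, 0, 0]], grip=[-0.2, -0.2, -0.2, 0.5, 1])

```text
time_s: 16.95
position: [0.4908, -0.0532, 0.0491]
tcp_rot: [[0.999, 0.001, 0.055], [-0.055, -0.001, 0.999], [0.001, -1.0, -0.0]]
force: [0.1, -0.3, 0.0]
opening: 0.494
```

arm_command(translation=[[0, 0, 0], [0, 0, 0], [0, 0, 0]], rotation=[[0, 0, 0], [0, 0, 0], [0, 0, 0]], grip=[1, 1, 1])

```text
time_s: 17.25
position: [0.4907, -0.0532, 0.0491]
tcp_rot: [[0.999, 0.002, 0.055], [-0.054, -0.001, 0.999], [0.002, -1.0, -0.001]]
force: [0.1, -0.0, 6.1]
opening: 0.319
```

Run:
```python
from h import *
# tip to .579+.012 => origin x .557, head x .530; lateral line
go(.530,-.0594,.047,-3.0)
```

```text
t 17.25 pos [ 0.4907 -0.0532  0.0491] yaw -3.12 F [ 0.1 -0.   6.1] op 0.319
shift [ 0.495  0.028 -0.05 ] rot [ 0.001 -0.002  0.002]
```

arm_command(translation=[[0.05, -0.01, -0.057], [0.15, -0.01, -0.057], [0.25, -0.01, -0.057], [0.35, -0.01, -0.057], [0.42, -0.01, -0.057]], rotation=[[0, 0, 0], [0, 0, 0], [0, 0, 0], [0, 0, 0], [0, 0, 0]], grip=[1, 1, 1, 1, 1])

```text
time_s: 17.75
position: [0.5243, -0.0595, 0.0492]
tcp_rot: [[0.999, 0.0, 0.054], [-0.054, -0.0, 0.999], [0.0, -1.0, -0.0]]
force: [-3.5, -0.2, 6.4]
opening: 0.323
```

Run:
```python
from h import *
go(.540,-.0604,.049,-3.0)
im,K,T=cam('wrist','w8')
cv2.imwrite('pics/w8z.png',cv2.convertScaleAbs(cv2.resize(im,(800,600),interpolation=cv2.INTER_CUBIC),alpha=1.4,beta=5))
im,K,T=cam('top','t8')
cv2.imwrite('pics/t8z.png',cv2.convertScaleAbs(cv2.resize(im[120:240,220:340],(600,600),interpolation=cv2.INTER_CUBIC),alpha=1.3))
```

```text
t 17.75 pos [ 0.5243 -0.0595  0.0492] yaw -3.11 F [-3.5 -0.2  6.4] op 0.323
shift [ 0.197  0.002 -0.   ] rot [ 0.    -0.002  0.   ]
```

View pics/w8z.png

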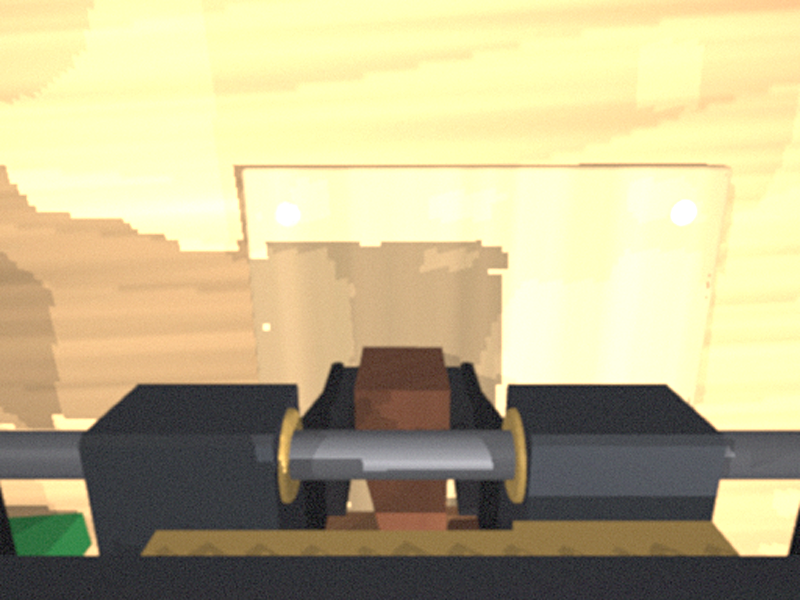

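The wedge is held square in the fingers (columns 356–448). I'll advance gently, watching the force.

arm_command(translation=[[0.02, -0.015, 0], [0.05, -0.015, 0], [0.08, -0.015, 0]], rotation=[[0, 0, 0], [0, 0, 0], [0, 0, 0]], grip=[1, 1, 1])

```text
time_s: 18.15
position: [0.5296, -0.0597, 0.0498]
tcp_rot: [[0.999, -0.001, 0.054], [-0.054, 0.0, 0.999], [-0.001, -1.0, 0.0]]
force: [-0.3, -0.6, -1.3]
opening: 0.32
```

arm_command(translation=[[0.04, 0, 0], [0.08, 0, 0], [0.1, 0, 0]], rotation=[[0, 0, 0], [0, 0, 0], [0, 0, 0]], grip=[1, 1, 1])

```text
time_s: 18.45
position: [0.5374, -0.0598, 0.0499]
tcp_rot: [[0.999, -0.001, 0.054], [-0.054, 0.001, 0.999], [-0.002, -1.0, 0.001]]
force: [-0.3, 1.3, -0.5]
opening: 0.319
```

arm_command(translation=[[0.04, 0, 0], [0.08, 0, 0], [0.1, 0, 0]], rotation=[[0, 0, 0], [0, 0, 0], [0, 0, 0]], grip=[1, 1, 1])

```text
time_s: 18.75
position: [0.5434, -0.059, 0.0496]
tcp_rot: [[0.999, -0.006, 0.054], [-0.054, 0.003, 0.999], [-0.006, -1.0, 0.002]]
force: [-3.4, 6.4, 0.2]
opening: 0.319
```

arm_command(translation=[[0.03, 0, 0], [0.06, 0, 0], [0.06, 0, 0]], rotation=[[0, 0, 0], [0, 0, 0], [0, 0, 0]], grip=[1, 1, 1])

```text
time_s: 19.05
position: [0.5472, -0.0585, 0.0495]
tcp_rot: [[0.999, -0.008, 0.053], [-0.053, 0.004, 0.999], [-0.008, -1.0, 0.003]]
force: [-2.8, 6.4, 1.7]
opening: 0.321
```

arm_command(translation=[[0, 0.01, 0], [0, 0.01, 0], [0, 0.01, 0], [0, 0.01, 0]], rotation=[[0, 0, 0], [0, 0, 0], [0, 0, 0], [0, 0, 0]], grip=[0.1, -0.05, -0.05, -0.05])

```text
time_s: 19.45
position: [0.5513, -0.0615, 0.0496]
tcp_rot: [[0.998, 0.002, 0.055], [-0.055, -0.001, 0.998], [0.002, -1.0, -0.001]]
force: [-0.4, -0.2, -0.1]
opening: 0.508
```

arm_command(translation=[[0, -0.25, 0], [0, -0.5, 0], [-0.25, -0.5, 0], [-0.45, -0.5, 0], [-0.45, -0.5, 0]], rotation=[[0, 0, 0], [0, 0, 0], [0, 0, 0], [0, 0, 0], [0, 0, 0]], grip=[-0.05, -0.05, -0.05, 1, 1])

```text
time_s: 19.95
position: [0.5122, -0.0585, 0.0895]
tcp_rot: [[0.998, -0.003, 0.055], [-0.055, 0.001, 0.998], [-0.003, -1.0, 0.001]]
force: [0.0, -0.0, 0.2]
opening: 0.42
```

arm_command(translation=[[0, 0, 0], [0, 0.1, 0], [0, 0.3, 0], [0, 0.5, 0], [0, 0.52, 0]], rotation=[[0, 0, 0], [0, 0, 0], [0, 0, 0], [0, 0, 0], [0, 0, 0]], grip=[1, 1, 1, 1, 1])

```text
time_s: 20.45
position: [0.5144, -0.0588, 0.0457]
tcp_rot: [[0.999, -0.003, 0.054], [-0.054, 0.001, 0.999], [-0.003, -1.0, 0.001]]
force: [-0.4, -0.1, 0.0]
opening: 0.028
```

Run:
```python
from h import *
go(.525,-.058,.042,-3.0)
im,K,T=cam('wrist','w9')
cv2.imwrite('pics/w9z.png',cv2.convertScaleAbs(cv2.resize(im,(800,600),interpolation=cv2.INTER_CUBIC),alpha=1.4,beta=5))
im,K,T=cam('top','t9')
cv2.imwrite('pics/t9z.png',cv2.convertScaleAbs(cv2.resize(im[120:240,220:340],(600,600),interpolation=cv2.INTER_CUBIC),alpha=1.3))
```

```text
t 20.45 pos [ 0.5144 -0.0588  0.0457] yaw -3.12 F [-0.4 -0.1  0. ] op 0.028
shift [0.132 0.046 0.018] rot [-0.001 -0.002 -0.002]
```

arm_command(translation=[[0.06, 0.02, 0.02], [0.12, 0.02, 0.02], [0.18, 0.02, 0.02], [0.22, 0.02, 0.02]], rotation=[[0, 0, 0], [0, 0, 0], [0, 0, 0], [0, 0, 0]], grip=[1, 1, 1, 1])

```text
time_s: 20.95
position: [0.5325, -0.0581, 0.0465]
tcp_rot: [[0.999, -0.0, 0.054], [-0.054, 0.0, 0.999], [-0.0, -1.0, 0.0]]
force: [-1.7, 0.4, 0.6]
opening: 0.005
```

arm_command(translation=[[0.04, 0, 0.01], [0.08, 0, 0.02], [0.12, 0, 0.02], [0.12, 0, 0.02]], rotation=[[0, 0, 0], [0, 0, 0], [0, 0, 0], [0, 0, 0]], grip=[1, 1, 1, 1])

```text
time_s: 21.35
position: [0.5426, -0.0573, 0.0462]
tcp_rot: [[0.999, 0.001, 0.054], [-0.054, -0.0, 0.999], [0.001, -1.0, -0.0]]
force: [0.4, -0.1, 0.3]
opening: 0.004
```

arm_command(translation=[[0.03, 0.01, 0], [0.06, 0.01, 0.01], [0.08, 0.01, 0.01], [0.08, 0.01, 0.01]], rotation=[[0, 0, 0], [0, 0, 0], [0, 0, 0], [0, 0, 0]], grip=[1, 1, 1, 1])

```text
time_s: 21.75
position: [0.5485, -0.0568, 0.0453]
tcp_rot: [[0.999, 0.0, 0.054], [-0.054, 0.0, 0.999], [0.0, -1.0, 0.0]]
force: [-0.8, 0.7, -0.4]
opening: 0.003
```

arm_command(translation=[[0.02, 0, 0], [0.04, 0, 0], [0.04, 0, 0]], rotation=[[0, 0, 0], [0, 0, 0], [0, 0, 0]], grip=[1, 1, 1])

```text
time_s: 22.05
position: [0.5487, -0.0565, 0.045]
tcp_rot: [[0.999, -0.006, 0.054], [-0.054, 0.001, 0.999], [-0.007, -1.0, 0.001]]
force: [-6.6, 0.1, 2.7]
opening: 0.007
```

Run:
```python
from h import *
go(.551,-.055,.045,-3.0)
im,K,T=cam('wrist','w10')
im2,K,T=cam('top','t10')
a=cv2.resize(im,(400,300));b=cv2.resize(im2[130:220,230:320],(400,400),interpolation=cv2.INTER_CUBIC)
c=np.zeros((400,800,3),np.uint8);c[:300,:400]=a;c[:,400:]=b
cv2.imwrite('pics/c10.png',cv2.convertScaleAbs(c,alpha=1.4,beta=5))
```

```text
t 22.05 pos [ 0.5487 -0.0565  0.045 ] yaw -3.09 F [-6.6  0.1  2.7] op 0.007
shift [ 0.028 -0.     0.021] rot [-0.001 -0.002 -0.006]
```

arm_command(translation=[[0.01, 0, 0], [0.03, 0, 0], [0.03, 0, 0]], rotation=[[0, 0, 0], [0, 0, 0], [0, 0, 0]], grip=[1, 1, 1])

```text
time_s: 22.45
position: [0.5488, -0.0563, 0.0447]
tcp_rot: [[0.999, -0.011, 0.054], [-0.054, 0.002, 0.999], [-0.012, -1.0, 0.001]]
force: [-9.4, -0.8, 4.4]
opening: 0.009
```

arm_command(translation=[[0.01, 0, 0], [0.02, 0, 0], [0.02, 0, 0]], rotation=[[0, 0, 0], [0, 0, 0], [0, 0, 0]], grip=[1, 1, 1])

```text
time_s: 22.75
position: [0.5488, -0.0561, 0.0445]
tcp_rot: [[0.998, -0.015, 0.053], [-0.053, 0.003, 0.999], [-0.015, -1.0, 0.002]]
force: [-12.1, -2.3, 5.9]
opening: 0.005
```

arm_command(translation=[[0.02, 0, 0], [0.04, 0, 0], [0.04, 0, 0]], rotation=[[0, 0, 0], [0, 0, 0], [0, 0, 0]], grip=[1, 1, 1])

```text
time_s: 23.05
position: [0.5489, -0.0558, 0.0441]
tcp_rot: [[0.998, -0.022, 0.053], [-0.053, 0.004, 0.999], [-0.022, -1.0, 0.003]]
force: [-16.1, -2.7, 7.3]
opening: 0.006
```

arm_command(translation=[[0.02, 0, 0], [0.04, 0, 0], [0.04, 0, 0]], rotation=[[0, 0, 0], [0, 0, 0], [0, 0, 0]], grip=[1, 1, 1])

```text
time_s: 23.35
position: [0.5491, -0.0554, 0.0437]
tcp_rot: [[0.998, -0.029, 0.052], [-0.052, 0.005, 0.999], [-0.029, -1.0, 0.004]]
force: [-21.0, -3.6, 8.0]
opening: 0.004
```

arm_command(translation=[[-0.2, 0, 0], [-0.4, 0, 0], [-0.4, -0.4, 0], [-0.4, -0.9, 0], [-0.4, -0.9, 0]], rotation=[[0, 0, 0], [0, 0, 0], [0, 0, 0], [0, 0, 0], [0, 0, 0]], grip=[1, 1, 1, 1, 1])

```text
time_s: 23.85
position: [0.5343, -0.0571, 0.1219]
tcp_rot: [[0.998, 0.012, 0.055], [-0.055, -0.004, 0.998], [0.012, -1.0, -0.003]]
force: [0.8, -0.5, -0.1]
opening: 0.006
```

arm_command(translation=[[0, -0.6, 0], [0.4, -0.9, 0], [0.9, -0.9, 0.1], [0.9, -0.9, 0.1]], rotation=[[0, 0, 0], [0, 0, 0], [0, 0, 0], [0, 0, 0]], grip=[-0.2, -0.5, -1, -1])

```text
time_s: 24.25
position: [0.609, -0.0524, 0.191]
tcp_rot: [[0.998, 0.012, 0.054], [-0.054, -0.002, 0.999], [0.012, -1.0, -0.002]]
force: [0.4, -0.8, -0.2]
opening: 0.285
```

arm_command(translation=[[0.25, 0, 0], [0.25, 0, 0], [0.25, 0, 0]], rotation=[[0, 0, 0], [0, 0, 0], [0, 0, 0]], grip=[-1, -1, -1])

```text
time_s: 24.55
position: [0.6214, -0.0527, 0.1884]
tcp_rot: [[0.999, -0.002, 0.054], [-0.054, 0.0, 0.999], [-0.002, -1.0, 0.0]]
force: [0.1, -0.2, 0.2]
opening: 0.56
```

Run:
```python
from h import *
go(.60,-.05,.19,-3.0)
im,K,T=cam('wrist','w11')
cv2.imwrite('pics/c11.png',cv2.convertScaleAbs(cv2.resize(im[90:300,100:380],(800,600),interpolation=cv2.INTER_CUBIC),alpha=1.4,beta=5))
```

```text
t 24.55 pos [ 0.6214 -0.0527  0.1884] yaw -3.12 F [ 0.1 -0.2  0.2] op 0.56
shift [-0.268 -0.02   0.019] rot [-0.    -0.002 -0.002]
```

View pics/c11.png

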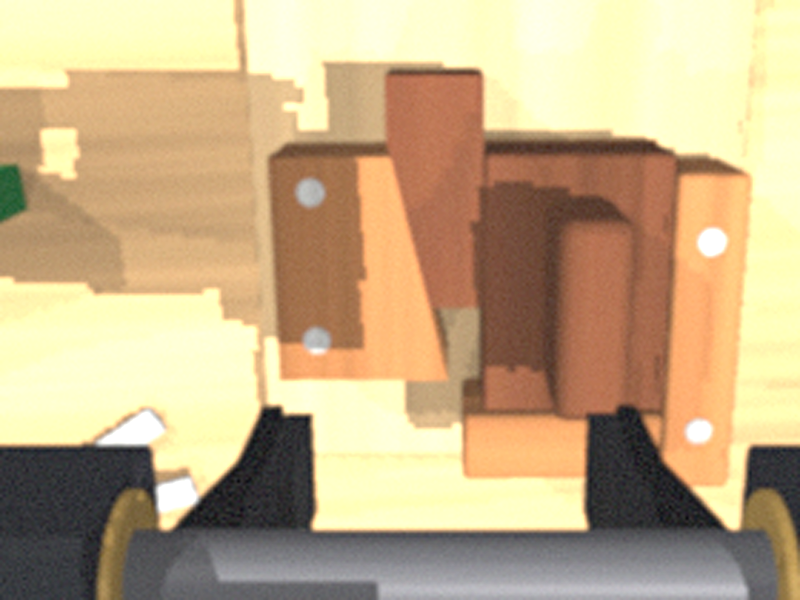

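The wedge sits flush between cheek and block: its tip is at row 307 between the cheek's near end (157) and far end (378), and its butt is out of the mouth. The block lies along the fence (columns 485–672) and against the end stop (row 410). One numeric check before handing in.

Run:
```python
from h import *
d=np.load('pics/w11.npz');K,T=d['K'],d['T']
f=lambda q:np.array(q)*[.35,.35]+[100,90]
w=lambda q:ray(f(q),K,T,.046)[:2]
n,g=w((391,157)),w((445,378)); t=(w((438,307))+w((476,307)))/2
u=g-n;a0=np.arctan2(.0163,.068);ang=np.arctan2(u[1],u[0])-a0
ex=np.array([np.cos(ang),np.sin(ang)]);ey=np.array([-ex[1],ex[0]])
C=lambda p:(np.array([ex@(p-n)-.005,ey@(p-n)-.0428])*1e3).round(1)
print('cheek len',np.linalg.norm(u),'yaw',np.degrees(ang))
for k,q in dict(tip=(457,307),bNL=(485,153),bNR=(672,153),bFL=(484,408),bFR=(661,410),fenceN=(678,170),fenceF=(665,480),butt=(434,72)).items(): print(k,C(w(q)))
go(.6,-.05,.19)
```

```text
cheek len 0.06878643646629255 yaw -3.752391731692756
tip [ 39.4 -23.4]
bNL [ -6.4 -16.1]
bNR [-7.  37.2]
bFL [ 71.6 -14.7]
bFR [71.6 39.6]
fenceN [-2.2 39.2]
fenceF [95.2 42.5]
butt [-28.7 -30.7]
t 24.6 pos [ 0.6209 -0.0526  0.1884] yaw -3.13 F [-0.2  0.2  0.8] op 0.606
shift [-0.263 -0.019  0.018] rot [-0.    -0.    -0.002]
```

```bash
python3 -c "
from rig import bot
print(bot.hand_in(), bot.read_state()['time_s'])"
```

```text
the job is handed in; nothing more can be done
the job is handed in; nothing more can be done
```

The block is locked in the clamp and the job is handed in, at about 25 s of the 67 s allowed; the hand-in gave no verdict. I put the block in the corner, took the tapered wedge from the rack by its ends and set it on the bare board. I then took it by the head, started it into the gap and pushed the butt with closed fingers until it stopped moving, reaching about 21 N.

**Last checks, from a wrist picture after backing off:**

| What | Measured | Expected |
|---|---|---|
| Wedge tip, past the clamp's origin | 39.4 mm | 36 to 52, jams at 40 |
| Wedge butt (x in the clamp's frame) | about -28.7 mm | -28 |
| Block origin (x in the clamp's frame) | about 32.5 mm | 25 to 38.5 |
| Block's gap-side face | y about -15 to -16 mm | -16 |

**Where checks disagreed or were missing:**
- The picture shows about a 2 mm gap at the near end between block and fence, close to the 2.5 mm limit. I took it as measurement error, because the wedge would have jammed further in if the block stood short.
- The clamp's y position differed by up to 5 mm between the top view and the wrist view. I used about -0.0255 m, close to the wrist readings.
- The final push went slightly over the suggested 15 to 20 N.
- I did not look at the rack or the other items again at the end. The gripper's path stayed clear of them, and the strips were not gripped.

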